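Clear the photometer bench: sort reagents, controls and specimen into their trays

TASK

The photometer run is over: sort what stands about on the bench into the trays where each kind belongs, one to a bay. The two white reagent bottles go in the blue tray, the two small amber control vials in the grey tray, and the specimen pot with the yellow cap in the free bay of the yellow tray. Keep everything upright and set it down gently on the tray floor, without shifting the orange-capped pot already in the yellow tray or the glass beaker.

Things in the scene. Friction and masses are not known exactly. Their poses are not given: they have to be found in the camera images.
- reagent_blue: White plastic reagent bottle with a blue screw cap: body 36 mm across, cap 32 mm across, 72 mm tall in all, about 55 g. Straight, round, from 3 mm above the underside up to 48 mm. Origin: centre of the underside; z is up along its axis. Stands upright loose on the bench at the start. Belongs in the blue reagent tray, either bay.
- reagent_green: White plastic reagent bottle with a green screw cap, otherwise the same: body 36 mm across, cap 32 mm across, 72 mm tall, about 55 g. Straight, round, from 3 mm above the underside up to 48 mm. Origin: centre of the underside; z is up along its axis. Stands upright loose on the bench at the start. Belongs in the blue reagent tray, either bay.
- control_red: Small amber glass control vial with a crimped aluminium collar and a red top: body 24 mm across, collar and top 21 mm across, 60 mm tall, about 35 g. Straight, round, from 3 mm above the underside up to 46 mm. Origin: centre of the underside; z is up along its axis. Stands upright loose on the bench at the start. Belongs in the grey control tray, either bay.
- control_white: Small amber glass control vial with a crimped aluminium collar and a white top, otherwise the same: body 24 mm across, collar and top 21 mm across, 60 mm tall, about 35 g. Straight, round, from 3 mm above the underside up to 46 mm. Origin: centre of the underside; z is up along its axis. Stands upright loose on the bench at the start. Belongs in the grey control tray, either bay.
- specimen_pot: Slender frosted specimen pot with a yellow screw cap: body 28 mm across, cap 32 mm across, 84 mm tall, about 45 g. Straight, round, from 3 mm above the underside up to 66 mm. Origin: centre of the underside; z is up along its axis. Stands upright loose on the bench at the start. Belongs in the free bay of the yellow specimen tray.
- reagent_tray: Open blue tray, fixed, 66 x 129 mm outside (x by y); walls 16 mm high, 3 mm thick, floor 3 mm. A divider of wall height parts it into two square bays, 60 x 60 mm inside, centred at x = 0, y = +31.5 and -31.5 mm in its frame. 8 mm tabs stick out at both y ends. Origin: centre of the underside, z up. Both bays empty at the start.
- control_tray: Open grey tray, fixed, 52 x 101 mm outside (x by y); walls 16 mm high, 3 mm thick, floor 3 mm. A divider of wall height parts it into two square bays, 46 x 46 mm inside, centred at x = 0, y = +24.5 and -24.5 mm in its frame. 8 mm tabs stick out at both y ends. Origin: centre of the underside, z up. Both bays empty at the start.
- specimen_tray: Open yellow tray, fixed, 62 x 121 mm outside (x by y); walls 16 mm high, 3 mm thick, floor 3 mm. A divider of wall height parts it into two square bays, 56 x 56 mm inside, centred at x = 0, y = +29.5 and -29.5 mm in its frame. 8 mm tabs stick out at both y ends. Origin: centre of the underside, z up. The +y bay already holds the orange-capped pot; the -y bay is free.
- filed_pot: A specimen pot of the same shape (body 28 mm across, cap 32 mm, 84 mm tall) with an orange cap, already standing loose in the +y bay of the yellow tray: leave it there. Origin: centre of the underside, z up.
- beaker: Clear glass beaker, 50 mm across, 70 mm tall, loose among the bottles: leave it. Origin: centre of the underside, z up. (Unlisted and fixed near the robot: at about x 345, y 0 mm a flat timer and at x 470, y 0 a marker pen, both under 20 mm high. All else stands over 730 mm from the robot's axis or over 400 mm to its sides.)
Mind the look-alikes: they are no part of the job. Leave any turquoise look-alike of the reagent_blue alone.

How it is judged:
By the outcome, as a careful person would: the job done as asked, in the order asked, and still so for the second after the job is handed in, with the robot touching nothing.
It also fails if it takes over 120 s, if anything falls off the work surface, if the arm or the gripper's body presses on something with over 40 N, if the wrist force passes 120 N, or if a joint passes its speed limit or range.

ROBOT

A 6-joint arm with a two-finger parallel gripper is mounted at the origin on the work surface. World frame = base frame: x ahead of the robot, y to its left, z up, the work surface at z = 0. Lengths are in m, angles in rad, forces in N, time in s.
With the tool pointing down it reaches from about 0.25 to 0.85 m from the base axis. Payload 12.5 kg.
Tool frame: the origin (TCP) lies at the very end of the fingers, on their centre line; the grasp point (between the pads) lies 19 mm behind it; z points along the fingers, y is the line along which they close (so a half turn about z gives the same grasp; the last joint's range is limited). The gripper opens to 93 mm and grips with 3 to 60 N. Pads are 15 mm wide; open, the fingers measure 128 mm over their backs; the gripper's body (75 mm by 188 mm) begins 65 mm behind the grasp point.
Start: joints at [1.227, 0.351, 1.652, -0, 1.139, -0.085], TCP at [0.141, 0.532, 0.219] pointing down, gripper open.
Joint ranges: [-2.75, 2.75], [-0.79, 2.1], [0.01, 2.65], [-1.57, 4.71], [0.07, 3.14], [-2.87, 2.87]. Speed limits (rad/s): [2.22, 2.22, 2.79, 3.14, 3.14, 3.14].

INTERFACE

Orientations are given as a unit quaternion [w, x, y, z].
In Python, from cell import manip gives the robot as it stands.
- The arm moves only by the tool servo_tool, never from a script. Its argument "motion" is one flat list of numbers, 7 for each row, row after row: the shift along the tool's x, y, z as a fraction of full scale, then the turn, a rotation vector about the tool's x, y, z as a fraction of full scale, then the opening, from 0 (shut) to 1 (fully open). A call has 1 to 10 rows; each row shifts and turns the commanded pose from where the row before left it, along the tool's axes as they then stand; what a row does not reach is not made up. Full scale, the value 1, is 10 cm for a shift and 60 degrees for a turn. A row lasts 1/8 s, in which the tool goes at most 62.5 mm and 10.7 degrees, less where a joint would pass 70% of its speed; a pose out of reach is approached as far as the arm can. A call with a number of a shift or a turn outside -1 to 1 is refused whole. A call with a gripper value outside its range is refused whole. The fingers move at their own pace and stop on an object; "newtons" is the grip in N (left out, the last holds). Time passes only in rows, so rows that do not move let the fingers close. It gives the time, the measured TCP pose, the force, the opening and the grip force at its end, in the units of the state.
- manip.read_state(): the state, without advancing time (a new reading comes with each control period).
- manip.read_camera(name): name is "scene" or "top" or "wrist"; returns a dict with "pixels" (480x640x3 uint8, red, green, blue), "camera_matrix" (3x3 intrinsics, pixels), "extrinsics" (4x4, takes a point from camera to world coordinates). Camera axes: x right, y up, looking along -z (the intrinsics and any distortion apply to the point x, -y, -z); pixel columns grow to the right and rows downward; lengths in m; the calibration is good to about 2 mm. A picture is of the moment at which its call begins. There is no depth.
- manip.sign_off(): hands the job in; it is judged then, once.
Trained networks look in a picture, given as the dict that the camera call returned (one of the last four; its "shot" number tells which), for a name from the list of things; names that differ only in an ending like _2 or _b are one class to them, and where a whole thing is asked for, a point or a joint stands for the part that bears it (a point fixed in the world has none). Each returns a list of dicts, best first, with "confidence" (0 to 1); they miss things now and then, are a little off and sometimes report something else, mostly with a low value. They report only what shows in the picture. A call takes as long as a camera call. They do not tell look-alikes from the thing itself.
- manip.find_in(picture, thing): "extent" ([left, top, right, bottom] in pixels, round what is visible of it).
The state is a dict: "clock": time; "qpos": joint angles; "dq": joint speeds; "tau": joint torques, N m; "eef_pos": TCP position; "eef_rot": TCP orientation; "ft_force": force on the tool from outside, world axes, zero at the start; "moment": the same for the moment, N m; "width": finger opening in m; "gripper_force": force on a finger pad.
Only numpy, scipy, OpenCV 4.12 (cv2) and the standard library are available. Lean on these libraries where they do the work, as an engineer would, in place of code of your own. Each camera call takes 0.05 s, during which the arm holds its last target. There are 200 camera calls.

## Working session

There is one attempt and no reset: what is moved stays moved. The work goes in short steps, Python scripts to look and compute and a tool call to move; the robot and the scene stay as the last step left them, time stands still between calls to the robot, and variables do not carry over. Pictures are saved under pics/ and viewed, at most 14 in all, crops included, and the job is handed in when it is done.

Besides the shell and the picture viewer there is one more tool, called as name(argument=value, ...), one argument or row to a line, values as JSON. servo_tool: Moves the arm, as the interface text tells. Shift numbers are shares of 10 cm and turn numbers shares of 60 degrees, none past 1 either way. Its arguments: {"type":"object","properties":{"motion":{"type":"array"},"newtons":{"type":"number"}},"required":["motion"]}

```bash
mkdir -p pics; ls
python3 - <<'E'
from cell import manip
import cv2, json
names="reagent_blue reagent_green control_red control_white specimen_pot reagent_tray control_tray specimen_tray filed_pot beaker".split()
for c in ("scene","top"):
    p=manip.read_camera(c)
    cv2.imwrite(f"pics/{c}0.png",p["pixels"][:,:,::-1])
    print(c,p["camera_matrix"].tolist(),p["extrinsics"].round(4).tolist(),[k for k in p])
    for n in names:
        print(n,[([round(float(v)) for v in d["extent"]],round(float(d["confidence"]),2)) for d in manip.find_in(p,n)])
s=manip.read_state();print({k:s[k] for k in("clock","eef_pos","eef_rot","width")})
E
```

```text
pics
scene [[440.12120896131114, 0.0, 321.73466642866975], [0.0, 440.12120896131114, 231.20399507416207], [0.0, 0.0, 1.0]] [[0.6348, -0.4977, 0.591, 0.9297], [0.7726, 0.4196, -0.4764, -0.3307], [-0.0109, 0.7591, 0.6509, 0.4861], [0.0, 0.0, 0.0, 1.0]] ['pixels', 'camera_matrix', 'extrinsics', 'shot']
reagent_blue [([326, 168, 347, 215], 0.94), ([316, 147, 338, 185], 0.9), ([374, 181, 396, 230], 0.69)]
reagent_green [([252, 212, 280, 260], 0.86)]
control_red [([117, 255, 143, 288], 0.65)]
control_white [([116, 253, 144, 288], 0.64), ([421, 205, 445, 244], 0.63)]
specimen_pot [([280, 299, 307, 358], 0.91)]
reagent_tray [([421, 158, 480, 208], 0.59)]
control_tray [([98, 314, 186, 397], 0.73)]
specimen_tray [([336, 256, 416, 327], 0.7)]
filed_pot [([375, 224, 403, 286], 0.75)]
beaker [([369, 127, 396, 166], 0.59), ([326, 167, 349, 213], 0.56)]
top [[449.28596302771825, 0.0, 319.46467587324605], [0.0, 449.28596302771825, 239.97783568447014], [0.0, 0.0, 1.0]] [[-0.0172, 0.9989, -0.0428, 0.4668], [-0.9998, -0.0175, -0.0061, 0.0014], [-0.0069, 0.0427, 0.9991, 0.9721], [0.0, 0.0, 0.0, 1.0]] ['pixels', 'camera_matrix', 'extrinsics', 'shot']
reagent_blue [([256, 221, 276, 238], 0.8), ([253, 299, 274, 314], 0.71), ([285, 159, 354, 199], 0.65), ([270, 259, 292, 280], 0.53)]
reagent_green [([352, 248, 368, 268], 0.52)]
control_red [([443, 280, 464, 295], 0.54)]
control_white [([244, 186, 263, 199], 0.62)]
specimen_pot [([385, 160, 407, 180], 0.69)]
reagent_tray [([144, 206, 210, 256], 0.64)]
control_tray [([438, 209, 495, 248], 0.64)]
specimen_tray [([285, 158, 352, 201], 0.93)]
filed_pot [([298, 171, 316, 192], 0.57)]
beaker []
{'clock': 1.1, 'eef_pos': array([0.14073745, 0.53169395, 0.21864247]), 'eef_rot': array([1.14199075e-05, 1.29034681e-01, 9.91640081e-01, 1.72874198e-05]), 'width': 0.09316458324987786}
```

View pics/scene0.png

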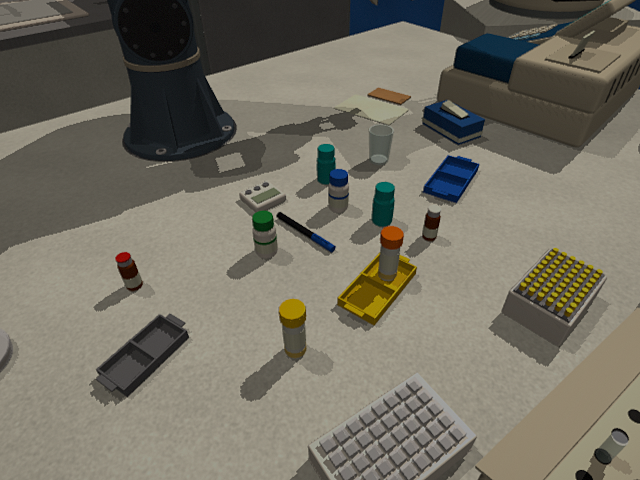

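View pics/top0.png

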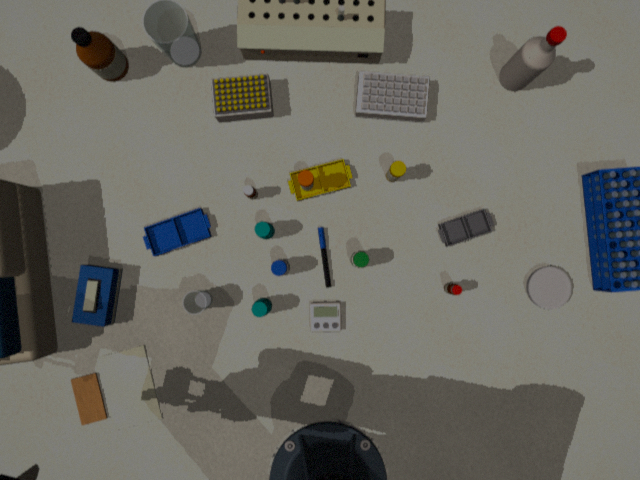

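The scene view shows the blue cap at about (339,177), green (263,220), red (123,258), white (432,211) and yellow (293,310). Turquoise look-alikes stand at (326,163) and (384,204), and the beaker at (380,143). In the top view the caps are blue (280,268), green (361,259), red (455,289), white (250,191), yellow (397,170) and orange (306,180).

Next I'll fit the caps and trays from both views.

```bash
cat > h.py <<'E'
import numpy as np, cv2
from scipy.optimize import least_squares
from scipy.spatial.transform import Rotation as R
def proj(p,X):
    E=p["extrinsics"]; c=(np.atleast_2d(X)-E[:3,3])@E[:3,:3]
    c=c*[1,-1,-1]; u=c@np.asarray(p["camera_matrix"]).T
    return u[:,:2]/u[:,2:]
def back(p,uv,z):
    E=p["extrinsics"]; uv=np.atleast_2d(uv)
    d=np.c_[uv,np.ones(len(uv))]@np.linalg.inv(p["camera_matrix"]).T*[1,-1,-1]@E[:3,:3].T
    return E[:3,3]+d*((z-E[2,3])/d[:,2:])
def blob(p,box,hue,smin=110,vmin=40,white=False):
    """largest blob of the hue range in the box -> mask, bounding box"""
    hsv=cv2.cvtColor(p["pixels"],cv2.COLOR_RGB2HSV); x0,y0,x1,y1=box
    H,S,V=[hsv[...,i].astype(int) for i in range(3)]
    m=((H-hue[0])%180<=(hue[1]-hue[0]))&(S>=smin)&(V>=vmin)
    k=np.zeros_like(m);k[y0:y1,x0:x1]=1; m=(m&k).astype(np.uint8)
    n,l,st,_=cv2.connectedComponentsWithStats(m)
    i=1+np.argmax(st[1:,4]); x,y,w,h,a=st[i]
    return (l==i).astype(np.uint8),[x-.5,y-.5,x+w-.5,y+h-.5]
T=np.linspace(0,2*np.pi,40)
def cyl(x,y,z0,z1,r): return np.vstack([np.c_[x+r*np.cos(T),y+r*np.sin(T),T*0+z] for z in (z0,z1)])
def bb(u): return np.r_[u.min(0),u.max(0)]
def fitcap(views,boxes,r):
    """x,y,ztop,cap height from the boxes in two views"""
    b=np.concatenate(boxes); f=lambda q:np.concatenate([bb(proj(p,cyl(q[0],q[1],q[2]-q[3],q[2],r))) for p in views])-b
    c=np.mean(np.reshape(boxes[1],(2,2)),0); s=back(views[1],c,.07)[0]
    o=least_squares(f,[s[0],s[1],.07,.02],x_scale=.01,loss="soft_l1"); return o.x,o.fun
E
python3 - <<'E'
from h import *; from cell import manip
V=[manip.read_camera(c) for c in("scene","top")]
caps={"blue":((105,125),(322,165,355,200),(268,256,294,282),.016),
"green":((45,80),(248,205,280,240),(350,246,375,272),.016),
"red":((172,187),(112,248,136,268),(444,280,468,300),.0105),
"yellow":((20,32),(275,295,312,330),(384,155,412,185),.016),
"orange":((5,17),(375,222,408,252),(294,168,318,192),.016),
"turq1":((83,100),(314,140,340,188),(252,296,276,320),.016),
"turq2":((83,100),(370,178,398,230),(252,218,276,242),.016)}
for n,(h,a,b,r) in caps.items():
    bs=[blob(V[0],a,h)[1],blob(V[1],b,h)[1]]
    q,f=fitcap(V,bs,r); print(n,[*map(list,bs)],(q*1000).round(1),f.round(1))
for n,(h,s,v,boxes) in {"reagent_tray":((105,125),110,30,((415,150,485,210),(138,200,218,262))),"specimen_tray":((20,32),110,40,((330,250,420,330),(283,152,360,206))),"control_tray":((0,180),0,0,None)}.items():
    if boxes is None: continue
    for p,bx in zip(V,boxes):
        m,b=blob(p,bx,h,s,v); c=cv2.findContours(m,0,2)[0][0].reshape(-1,2).astype(float)
        w=back(p,c,.016)[:,:2]*1000
        (cx,cy),wh,a=cv2.minAreaRect(w.astype(np.float32)); print(n,b,np.round([cx,cy,*wh,a],1))
for n,p,bx in (("s",V[0],(90,230,330,410)),("t",V[1],(430,180,500,305)),):
    x0,y0,x1,y1=bx; cv2.imwrite(f"pics/crop_{n}.png",cv2.resize(p["pixels"][y0:y1,x0:x1,::-1],None,fx=3,fy=3,interpolation=0))
p=V[0];cr=cv2.resize(p["pixels"][195:250,410:460],None,fx=6,fy=6,interpolation=0)
p=V[1];cr2=cv2.resize(p["pixels"][170:210,230:270],None,fx=8,fy=8,interpolation=0)
ct=cv2.resize(p["pixels"][200:260,430:500],None,fx=6,fy=6,interpolation=0)
g=np.zeros((800,800,3),np.uint8); g[:330,:300]=cr; g[:320,310:630]=cr2; g[340:700,0:420]=ct
cv2.imwrite("pics/w.png",g[:700,:640,::-1][:600*700//700])
E
```

```text
blue [[np.float64(329.5), np.float64(168.5), np.float64(347.5), np.float64(186.5)], [np.float64(270.5), np.float64(259.5), np.float64(286.5), np.float64(275.5)]] [452.3  91.7  69.6  15.7] [-0.9  0.1 -0.2  0.  -0.8 -0.3 -0.2 -0.3]
green [[np.float64(252.5), np.float64(210.5), np.float64(272.5), np.float64(230.5)], [np.float64(353.5), np.float64(251.5), np.float64(368.5), np.float64(266.5)]] [466.5 -74.6  68.9  12.9] [-1.8  0.1  0.1 -0.1 -1.5 -0.8 -0.1  0.1]
red [[np.float64(114.5), np.float64(251.5), np.float64(130.5), np.float64(262.5)], [np.float64(450.5), np.float64(283.5), np.float64(462.5), np.float64(294.5)]] [ 402.1 -267.4   58.3    1.8] [-0.3 -0.1 -0.2  0.1  0.1  0.1 -1.2 -0.4]
yellow [[np.float64(278.5), np.float64(298.5), np.float64(305.5), np.float64(328.5)], [np.float64(388.5), np.float64(160.5), np.float64(406.5), np.float64(177.5)]] [ 646.7 -150.4   80.5   16. ] [-1.   0.1 -0.3 -0.  -0.7 -0.7 -1.5 -0.3]
orange [[np.float64(379.5), np.float64(225.5), np.float64(403.5), np.float64(249.5)], [np.float64(297.5), np.float64(169.5), np.float64(313.5), np.float64(186.5)]] [631.1
[... 313 characters left out ...]
71.5), np.float64(181.5), np.float64(394.5), np.float64(226.5)], [np.float64(254.5), np.float64(221.5), np.float64(271.5), np.float64(238.5)]] [529.7 125.4  67.5  71.3] [ 0.2  0.1 -0.5 -0.1 -1.8 -0.3  0.9  0.1]
reagent_tray [np.float64(422.5), np.float64(154.5), np.float64(478.5), np.float64(202.5)] [538.2 306.8  68.2 155.7  18.6]
reagent_tray [np.float64(142.5), np.float64(207.5), np.float64(210.5), np.float64(255.5)] [530.7 312.5  65.9 143.7  18.3]
specimen_tray [np.float64(336.5), np.float64(252.5), np.float64(416.5), np.float64(324.5)] [643.8   4.6  67.  139.2  14. ]
specimen_tray [np.float64(287.5), np.float64(158.5), np.float64(352.5), np.float64(200.5)] [637.9   4.2  63.3 137.3  13.6]
```

View pics/w.png

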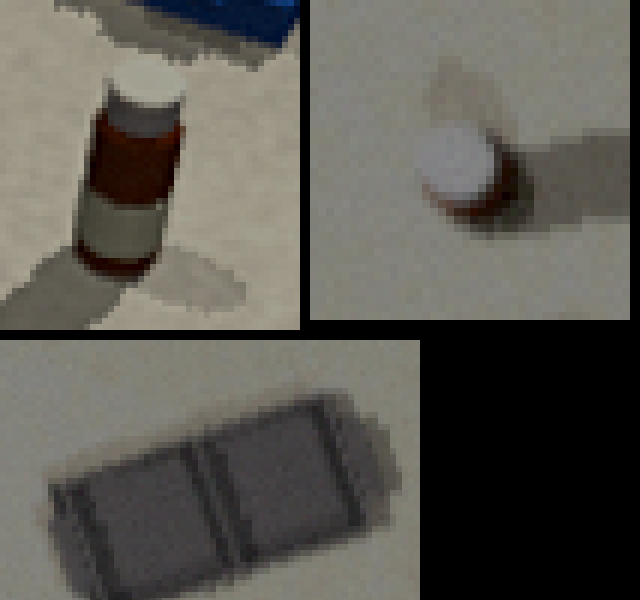

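View pics/crop_s.png

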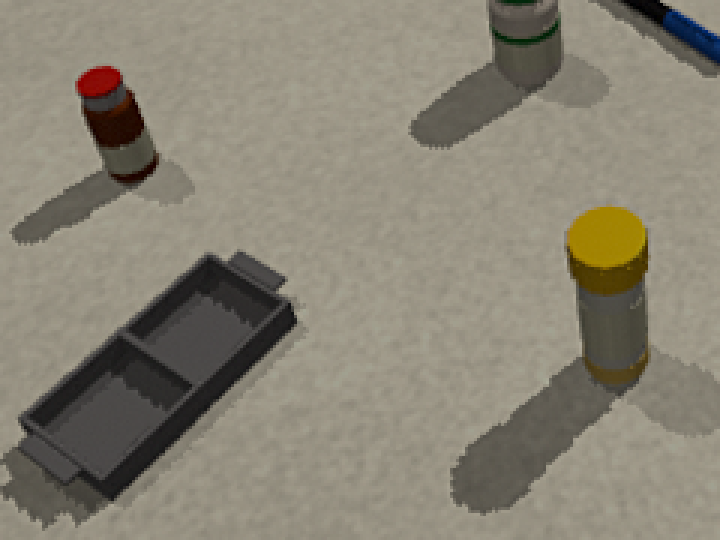

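The white vial's disc centre is at about (434.5,208.7) in scene and (248.9,190.2) in top. The control tray's rim corners and divider are clear in both crops.

Run:
```python
from h import *; from cell import manip
V=[manip.read_camera(c) for c in("scene","top")]
def tri(a,b):
    f=lambda X:np.r_[proj(V[0],X)[0]-a,proj(V[1],X)[0]-b]
    o=least_squares(f,[.6,.1,.05],x_scale=.01);return (o.x*1000).round(1),o.fun.round(1)
c=lambda u,v,s,ox,oy:np.array([u/s+ox-.5,v/s+oy-.5])
print("white top",tri(c(147,82,6,410,195),c(152,162,8,230,170)))
print("control divider",tri(c(158,361,3,90,230),c(220,502-340,6,430,200)))
co=np.array([c(u,v,3,90,230) for u,v in((207,255),(297,305),(112,490),(22,422))])
w=back(V[0],co,.016)[:,:2]*1000
print(w.round(1),w.mean(0)); e=(w[0]-w[3]+w[1]-w[2])/2
print("yaw of long axis(+y->)",np.degrees(np.arctan2(e[1],e[0])),np.hypot(*e))
```

```text
white top (array([612.7, 151.7,  59.3]), array([-0.7,  0.1, -0.7, -0.7]))
control divider (array([ 531.8, -304.4,   13.6]), array([-0.5, -0. , -0.8, -0.3]))
[[ 494.2 -265. ]
 [ 545.5 -246.3]
 [ 579.3 -340.7]
 [ 526.9 -357.7]] [ 536.48541383 -302.41936202]
yaw of long axis(+y->) 109.55110486146123 99.31274145839507
```

servo_tool(
  motion=[0,0,0,0,0,0,0.8],
  newtons=12,
)

```text
clock: 1.42
eef_pos: [0.1407, 0.5317, 0.2186]
eef_rot: [0.0, 0.129, 0.992, -0.0]
ft_force: [-0.9, -0.2, -0.2]
width: 0.087
gripper_force: 0.0
```

servo_tool(
  motion=[0,0,0.1,0,0,0.1667,0.6,0,0,0.1,0,0,0.1667,0.6,0,0,0.1,0,0,0.1667,0.6,0,0,0.1,0,0,0.1667,0.6,0,0,0.1,0,0,0.1667,0.6,0,0,0.1,0,0,0.1667,0.6],
)

```text
clock: 2.17
eef_pos: [0.1407, 0.5317, 0.1583]
eef_rot: [-0.0, 0.61, 0.792, 0.0]
ft_force: [-0.7, -0.3, 0.7]
width: 0.056
gripper_force: 0.0
```

servo_tool(
  motion=[-0.5,0.185,0,0,0,0,0.6,-0.5,0.185,0,0,0,0,0.6,-0.5,0.185,0,0,0,0,0.6,-0.5,0.185,0,0,0,0,0.6,-0.5,0.185,0,0,0,0,0.6,-0.5,0.185,0,0,0,0,0.6,-0.5,0.185,0,0,0,0,0.6,-0.5,0.185,0,0,0,0,0.6,-0.5,0.185,0,0,0,0,0.6,0,0,0,0,0,0,0.6],
)

```text
clock: 3.42
eef_pos: [0.4207, 0.1387, 0.1587]
eef_rot: [0.0, 0.609, 0.793, 0.0]
ft_force: [0.2, 0.7, 0.4]
width: 0.056
gripper_force: 0.0
```

```bash
cat >> h.py <<'E'
def delta(s,tgt):
    """tool-axis shift in units of 10 cm from the measured pose to tgt (mm)"""
    q=np.roll(s["eef_rot"],-1); return (R.from_quat(q).inv().apply(np.array(tgt)/1000-s["eef_pos"])*10).round(3)
P=dict(blue=(452.5,92),green=(466.5,-74.5),red=(402,-267.5),white=(612.7,151.7),pot=(647,-150.5))
def bay(c,yaw,y): a=np.radians(yaw); return (np.array(c)+y*np.array([-np.sin(a),np.cos(a)])).round(1)
B=dict(r1=bay((531.5,311.5),18.4,-31.5),r2=bay((531.5,311.5),18.4,31.5),c1=bay((533,-303.5),19.5,24.5),c2=bay((533,-303.5),19.5,-24.5),s=bay((638.5,4.2),13.8,-29.5))
E
python3 - <<'E'
from h import *; from cell import manip
p=manip.read_camera("wrist"); im=p["pixels"].copy()
for n,z,r in(("blue",.072,.016),("green",.072,.016)):
    u=proj(p,cyl(*[v/1000 for v in P[n]],z,z,r))[:40]; cv2.polylines(im,[u.round().astype(int)],True,(255,0,255),1)
for k in("r1","r2"):
    u=proj(p,[*(B[k]/1000),.003]); cv2.circle(im,tuple(int(v) for v in u[0].round()),3,(255,0,255),1)
    print(k,u.round())
cv2.imwrite("pics/wr1.png",im[:,:,::-1]); s=manip.read_state()
print(B,delta(s,(*P["blue"],130)),p["extrinsics"].round(3).tolist())
E
```

```text
r1 [[499. 104.]]
r2 [[506.  23.]]
{'r1': array([541.4, 281.6]), 'r2': array([521.6, 341.4]), 'c1': array([ 524.8, -280.4]), 'c2': array([ 541.2, -326.6]), 's': array([645.5, -24.4])} [-0.548  0.194  0.286] [[0.966, -0.246, -0.075, 0.4], [0.258, 0.925, 0.279, 0.215], [0.001, -0.289, 0.957, 0.325], [0.0, 0.0, 0.0, 1.0]]
```

View pics/wr1.png

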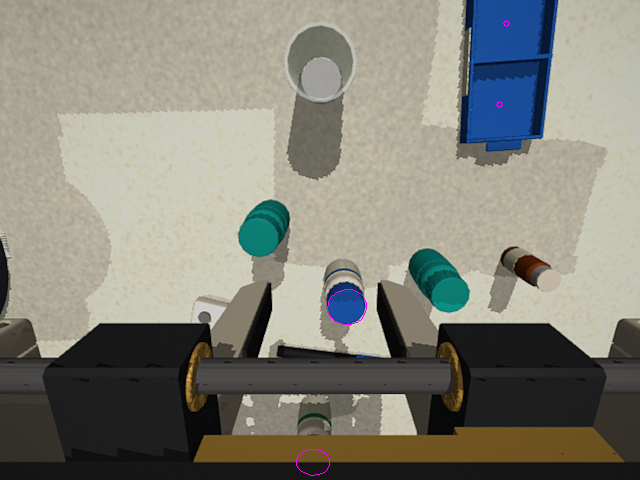

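The wrist view bears out the blue cap, with the predicted circle falling on it at (347,307). The fingers straddle it, and the turquoise bottles at (263,230) and (445,290) are clear. The blue bays look about 5 mm further +x than my estimate, so I'll correct for that.

servo_tool(
  motion=[-0.274,0.097,0.143,0,0,0,0.6,-0.274,0.097,0.143,0,0,0,0.6,0,0,0.3,0,0,0,0.6,0,0,0.3,0,0,0,0.6,0,0,0.3,0,0,0,0.6,0,0,0.2,0,0,0,0.6,0,0,0,0,0,0,0.6],
)

```text
clock: 4.35
eef_pos: [0.4509, 0.094, 0.0192]
eef_rot: [-0.001, 0.607, 0.795, -0.001]
ft_force: [-0.2, -0.2, 0.4]
width: 0.0556
gripper_force: 0.0
```

servo_tool(
  motion=[0,0,0,0,0,0,0.2,0,0,0,0,0,0,0.2,0,0,0,0,0,0,0.2,0,0,0,0,0,0,0.2],
  newtons=12,
)

```text
clock: 4.85
eef_pos: [0.4526, 0.0933, 0.0208]
eef_rot: [0.0, 0.608, 0.794, 0.0]
ft_force: [-1.6, 1.0, 7.4]
width: 0.0356
gripper_force: 12.0
```

servo_tool(
  motion=[0,0,-0.1,0,0,0,0.2,0,0,-0.3,0,0,0,0.2,0,0,-0.4,0,0,0,0.2,0,0,-0.3,0,0,0,0.2,0,0,0,0,0,0,0.2],
)

```text
clock: 5.48
eef_pos: [0.4533, 0.0931, 0.1321]
eef_rot: [0.002, 0.608, 0.794, 0.001]
ft_force: [-0.4, 1.1, -1.0]
width: 0.0359
gripper_force: 12.0
```

Run:
```python
from h import *; from cell import manip
p=manip.read_camera("wrist"); s=manip.read_state(); print(s["eef_pos"],s["width"],s["ft_force"])
cv2.imwrite("pics/raw2.png",p["pixels"][:,:,::-1]); m,b=blob(p,(400,0,640,260),(105,125),110,40); print(b)
V={"top":manip.read_camera("top"),"scene":manip.read_camera("scene")}
# fit x,y,yaw of tray silhouette (with tabs) by mask overlap in top + scene (+wrist if seen whole)
def sil(q,p,W,L,tab):
    x,y,a=q; c,sn=np.cos(a),np.sin(a); M=np.array([[c,-sn],[sn,c]])
    pts=[[u,v,z] for u in(-W/2,W/2) for v in(-L/2,L/2) for z in(0,.016)]
    pts=np.array(pts); pts[:,:2]=pts[:,:2]@M.T+[x,y]; return cv2.convexHull(proj(p,pts).astype(np.float32)).reshape(-1,2)
def edgepts(m):
    # remove tabs by opening with a large kernel
    return m
from scipy.optimize import minimize
def fit(q0,W,L,obs):
    def cost(q):
        t=0
        for p,m in obs:
            k=np.zeros(m.shape,np.uint8); cv2.fillConvexPoly(k,(sil(q/[1000,1000,57.3],p,W,L,0)*16).round().astype(int),1,shift=4,lineType=8)
            t+=((k!=m)).sum()/m.sum()
        return t
    o=minimize(cost,q0,method="Nelder-Mead",options=dict(initial_simplex=np.array(q0)+np.array([[0,0,0],[8,0,0],[0,8,0],[0,0,5]]))); return o.x.round(1),round(o.fun,3)
def hull(m): 
    c=max(cv2.findContours(m,0,2)[0],key=cv2.contourArea); k=np.zeros_like(m); cv2.fillPoly(k,[c],1); return k
mt=hull(blob(V["top"],(138,200,218,262),(105,125),110,30)[0]); ms=hull(blob(V["scene"],(415,150,485,210),(105,125),110,30)[0])
for o in ([(V["top"],mt)],[(V["scene"],ms)],[(V["top"],mt),(V["scene"],ms)]): print("reagent",fit([533,311,18.4],.066,.129,o))
mt=hull(blob(V["top"],(283,152,360,206),(5,32),110,40)[0]); print("specimen top",fit([638,4,13.8],.062,.121,[(V["top"],mt)]))
```

```text
[0.45240837 0.093037   0.13064575] 0.03581909120711981 [ 0.09792611 -0.36040843 -0.78715384]
[np.float64(454.5), np.float64(-0.5), np.float64(557.5), np.float64(81.5)]
reagent (array([529.3, 313.4,  18.9]), np.float64(0.104))
reagent (array([532.3, 315.5,  19. ]), np.float64(0.076))
reagent (array([531.6, 315.6,  18.7]), np.float64(0.189))
specimen top (array([638.7,   4.5,  13.6]), np.float64(0.105))
```

servo_tool(
  motion=[0.3,0.178,0,0,0,0,0.2,0.447,0.267,0,0,0,0,0.2,0.5,0.298,0,0,0,0,0.2,0.447,0.267,0,0,0,0,0.2,0.36,0.216,0,0,0,0,0.2,0.184,0.108,0,0,0,0,0.2,0,0,0.2,0,0,0,0.2,0,0,0.25,0,0,0,0.2,0,0,0,0,0,0,0.2],
)

```text
clock: 6.75
eef_pos: [0.5208, 0.3431, 0.082]
eef_rot: [-0.001, 0.608, 0.794, -0.003]
ft_force: [-0.7, -0.5, -0.0]
width: 0.0358
gripper_force: 12.0
```

Run:
```python
from h import *; from cell import manip
p=manip.read_camera("scene"); w=manip.read_camera("wrist"); s=manip.read_state(); print(s["eef_pos"],delta(s,(523,343.8,24.0)))
a=p["pixels"][90:250,380:580]; a=cv2.resize(a,None,fx=2,fy=2); 
g=np.zeros((480,800,3),np.uint8); g[:320,:400]=a; g[:300,400:]=cv2.resize(w["pixels"],(400,300)); cv2.imwrite("pics/p3.png",g[:320,:,::-1])
```

```text
[0.52229401 0.34383949 0.08474465] [-0.002  0.007  0.607]
```

View pics/p3.png

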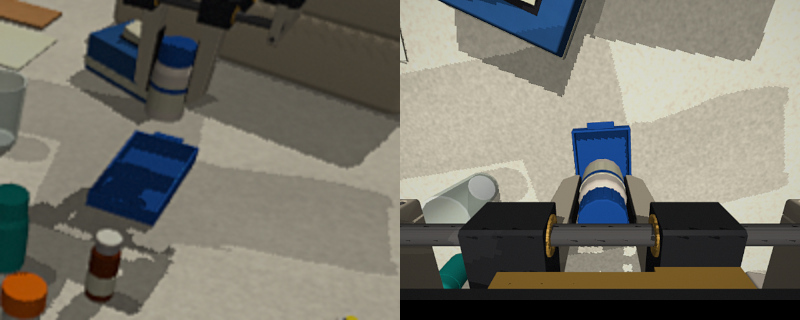

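The bottle hangs over the far blue bay, centred between its walls in the wrist view at about (602,200). I'll lower it.

servo_tool(
  motion=[0,0,0.25,0,0,0,0.2,0,0,0.2,0,0,0,0.2,0,0,0.1,0,0,0,0.2,0,0,0.03,0,0,0,0.2,0,0,0.015,0,0,0,0.2,0,0,0,0,0,0,0.2,0,0,0,0,0,0,0.2],
)

```text
clock: 7.72
eef_pos: [0.5226, 0.3441, 0.026]
eef_rot: [0.0, 0.608, 0.794, 0.0]
ft_force: [-0.4, 0.4, -1.0]
width: 0.0356
gripper_force: 12.0
```

servo_tool(
  motion=[0,0,0.01,0,0,0,0.2,0,0,0.007,0,0,0,0.2,0,0,0.005,0,0,0,0.2,0,0,0,0,0,0,0.2],
)

```text
clock: 8.22
eef_pos: [0.5224, 0.344, 0.0238]
eef_rot: [0.0, 0.608, 0.794, 0.0]
ft_force: [-1.5, -0.6, 6.2]
width: 0.0352
gripper_force: 12.0
```

servo_tool(
  motion=[0,0,0,0,0,0,0.45,0,0,0,0,0,0,0.55,0,0,0,0,0,0,0.58,0,0,-0.2,0,0,0,0.58,0,0,-0.4,0,0,0,0.58,0,0,-0.45,0,0,0,0.58],
)

```text
clock: 8.98
eef_pos: [0.5223, 0.3439, 0.1306]
eef_rot: [0.0, 0.608, 0.794, 0.0]
ft_force: [0.1, 0.2, 0.3]
width: 0.054
gripper_force: 0.0
```

Run:
```python
from h import *; from cell import manip
s=manip.read_state(); print(s["eef_pos"],delta(s,(*P["green"],130)))
```

```text
[0.52229874 0.34391167 0.13055623] [-3.893 -1.633  0.005]
```

servo_tool(
  motion=[-0.487,-0.204,0,0,0,0,0.58,-0.487,-0.204,0,0,0,0,0.58,-0.487,-0.204,0,0,0,0,0.58,-0.487,-0.204,0,0,0,0,0.58,-0.487,-0.204,0,0,0,0,0.58,-0.487,-0.204,0,0,0,0,0.58,-0.487,-0.204,0,0,0,0,0.58,-0.487,-0.204,0,0,0,0,0.58,0,0,0,0,0,0,0.58,0,0,0,0,0,0,0.58],
)

```text
clock: 10.22
eef_pos: [0.467, -0.0745, 0.1291]
eef_rot: [0.0, 0.608, 0.794, 0.0]
ft_force: [-0.3, -0.4, 0.2]
width: 0.0539
gripper_force: 0.0
```

Run:
```python
from h import *; from cell import manip
s=manip.read_state(); print(s["eef_pos"],delta(s,(*P["green"],20.5)))
p=manip.read_camera("wrist"); print([(d["extent"],d["confidence"]) for d in manip.find_in(p,"reagent_green")],bb(proj(p,cyl(.4665,-.0745,.048,.072,.016))))
p=manip.read_camera("scene"); cv2.imwrite("pics/s4.png",p["pixels"][:,:,::-1])
```

```text
[ 0.46699588 -0.07450246  0.12912149] [ 0.002 -0.006  1.086]
[([298.6, 211.6, 348.6, 277.1], 0.79)] [299.93608395 226.2888406  346.29376697 278.80702566]
```

View pics/s4.png

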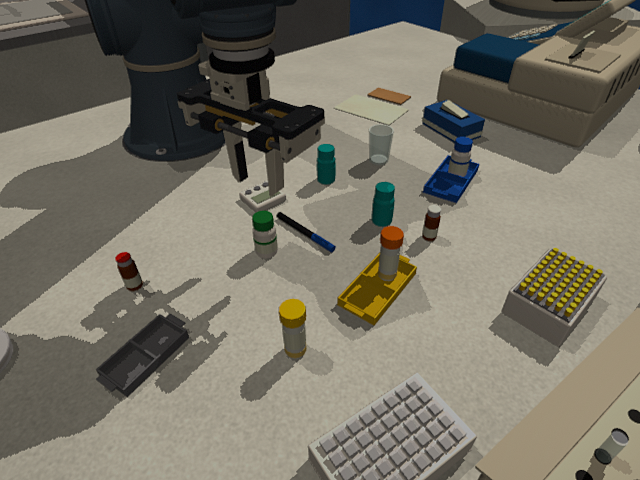

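Blue stands upright in the far bay at (460,158). The green bottle is under the gripper, and its wrist box matches the prediction.

servo_tool(
  motion=[0,0,0.3,0,0,0,0.58,0,0,0.4,0,0,0,0.58,0,0,0.286,0,0,0,0.58,0,0,0.1,0,0,0,0.58,0,0,0,0,0,0,0.58,0,0,0,0,0,0,0.2,0,0,0,0,0,0,0.2,0,0,0,0,0,0,0.2,0,0,0,0,0,0,0.2],
  newtons=12,
)

```text
clock: 11.5
eef_pos: [0.4673, -0.0749, 0.0205]
eef_rot: [0.001, 0.608, 0.794, 0.0]
ft_force: [-1.2, 0.5, 6.6]
width: 0.0356
gripper_force: 12.0
```

servo_tool(
  motion=[0,0,-0.1,0,0,0,0.2,0,0,-0.3,0,0,0,0.2,0,0,-0.4,0,0,0,0.2,0,0,-0.3,0,0,0,0.2,0,0,0,0,0,0,0.2],
)

```text
clock: 12.12
eef_pos: [0.4678, -0.075, 0.1318]
eef_rot: [0.002, 0.608, 0.794, 0.001]
ft_force: [0.4, 0.3, 0.0]
width: 0.0354
gripper_force: 12.0
```

Run:
```python
from h import *; from cell import manip
s=manip.read_state(); print(s["eef_pos"],delta(s,(542.5,284,130)))
```

```text
[ 0.4677938  -0.07504379  0.13184224] [3.27  1.66  0.018]
```

servo_tool(
  motion=[0.3,0.152,0,0,0,0,0.2,0.5,0.254,0,0,0,0,0.2,0.5,0.254,0,0,0,0,0.2,0.5,0.254,0,0,0,0,0.2,0.5,0.254,0,0,0,0,0.2,0.5,0.254,0,0,0,0,0.2,0.3,0.152,0,0,0,0,0.2,0.17,0.086,0,0,0,0,0.2,0,0,0,0,0,0,0.2,0,0,0,0,0,0,0.2],
)

```text
clock: 13.38
eef_pos: [0.5413, 0.283, 0.1294]
eef_rot: [-0.0, 0.608, 0.794, -0.0]
ft_force: [-0.4, -0.6, -0.6]
width: 0.0358
gripper_force: 12.0
```

servo_tool(
  motion=[0,0,0.3,0,0,0,0.2,0,0,0.4,0,0,0,0.2,0,0,0.25,0,0,0,0.2,0,0,0.08,0,0,0,0.2,0,0,0,0,0,0,0.2,0,0,0,0,0,0,0.2],
)

```text
clock: 14.12
eef_pos: [0.5422, 0.2843, 0.028]
eef_rot: [0.0, 0.608, 0.794, 0.001]
ft_force: [0.1, 0.2, -0.1]
width: 0.0356
gripper_force: 12.0
```

servo_tool(
  motion=[0,0,0.02,0,0,0,0.2,0,0,0.015,0,0,0,0.2,0,0,0.007,0,0,0,0.2,0,0,0,0,0,0,0.2],
)

```text
clock: 14.62
eef_pos: [0.5417, 0.2844, 0.0235]
eef_rot: [0.0, 0.608, 0.794, 0.0]
ft_force: [-3.5, -1.3, 8.5]
width: 0.0355
gripper_force: 12.0
```

Contact. Next I release, rise, and head for the red vial.

servo_tool(
  motion=[0,0,0,0,0,0,0.45,0,0,0,0,0,0,0.55,0,0,0,0,0,0,0.58,0,0,-0.2,0,0,0,0.58,0,0,-0.4,0,0,0,0.55,0,0,-0.45,0,0,0,0.5,0,0,0,0,0,0,0.5],
)

```text
clock: 15.5
eef_pos: [0.5433, 0.2851, 0.1324]
eef_rot: [0.002, 0.608, 0.794, 0.003]
ft_force: [-0.4, 0.8, 0.1]
width: 0.0465
gripper_force: 0.0
```

Run:
```python
from h import *; from cell import manip
s=manip.read_state(); print(s["eef_pos"],s["qpos"].round(2),delta(s,(*P["red"],130)))
```

```text
[0.54334602 0.2851202  0.13237206] [ 0.41  0.56  1.56 -0.    1.02  0.14] [-4.964e+00 -2.810e+00 -2.000e-03]
```

servo_tool(
  motion=[-0.496,-0.28,0,0,0,0,0.5,-0.496,-0.28,0,0,0,0,0.5,-0.496,-0.28,0,0,0,0,0.5,-0.496,-0.28,0,0,0,0,0.5,-0.496,-0.28,0,0,0,0,0.5,-0.496,-0.28,0,0,0,0,0.5,-0.496,-0.28,0,0,0,0,0.5,-0.496,-0.28,0,0,0,0,0.5,-0.496,-0.28,0,0,0,0,0.5,-0.496,-0.28,0,0,0,0,0.5],
)

```text
clock: 16.75
eef_pos: [0.4, -0.2694, 0.1277]
eef_rot: [0.0, 0.608, 0.794, 0.0]
ft_force: [1.3, 0.4, 0.1]
width: 0.0465
gripper_force: 0.0
```

servo_tool(
  motion=[0,0,0,0,0,0,0.5,0,0,0,0,0,0,0.5],
)

```text
clock: 17.0
eef_pos: [0.4007, -0.2672, 0.1274]
eef_rot: [-0.0, 0.608, 0.794, 0.0]
ft_force: [-0.1, 1.0, 0.3]
width: 0.0464
gripper_force: 0.0
```

Run:
```python
from h import *; from cell import manip
s=manip.read_state(); print(s["eef_pos"],delta(s,(*P["red"],19.5)))
p=manip.read_camera("wrist"); print([(d["extent"],d["confidence"]) for d in manip.find_in(p,"control_red")],bb(proj(p,cyl(.402,-.2675,.05,.06,.0105))))
try: print(bb(proj(p,cyl(.402,-.2675,.058,.06,.0105))),blob(p,(200,100,450,400),(172,187),130,50)[1])
except Exception as e: print(e)
```

```text
[ 0.40066379 -0.26721737  0.12742337] [-0.007  0.013  1.079]
[([308.6, 219.5, 341.3, 268.1], 0.95)] [311.05283986 235.8383186  340.22260066 267.29954815]
[311.05283986 238.89765667 340.22260066 267.29954815] [np.float64(311.5), np.float64(239.5), np.float64(339.5), np.float64(266.5)]
```

servo_tool(
  motion=[-0.007,0.013,0.3,0,0,0,0.5,0,0,0.4,0,0,0,0.5,0,0,0.28,0,0,0,0.5,0,0,0.1,0,0,0,0.5,0,0,0,0,0,0,0.5,0,0,0,0,0,0,0.1,0,0,0,0,0,0,0.1,0,0,0,0,0,0,0.1,0,0,0,0,0,0,0.1],
  newtons=12,
)

```text
clock: 18.23
eef_pos: [0.4027, -0.2683, 0.0201]
eef_rot: [0.0, 0.608, 0.794, 0.0]
ft_force: [-0.6, 1.0, 6.3]
width: 0.0235
gripper_force: 12.0
```

servo_tool(
  motion=[0,0,-0.1,0,0,0,0.1,0,0,-0.3,0,0,0,0.1,0,0,-0.3,0,0,0,0.1,0,0,-0.1,0,0,0,0.1,0,0,0,0,0,0,0.1],
)

```text
clock: 18.85
eef_pos: [0.4024, -0.2681, 0.0997]
eef_rot: [0.0, 0.608, 0.794, -0.0]
ft_force: [-0.3, -0.4, -1.1]
width: 0.0237
gripper_force: 12.0
```

Run:
```python
from h import *; from cell import manip
p=manip.read_camera("wrist"); q=manip.read_camera("top")
s=manip.read_state(); print(s["eef_pos"],[delta(s,(*B[k],100)) for k in("c1","c2")])
# dark tray in the top view
g=cv2.cvtColor(q["pixels"],cv2.COLOR_RGB2GRAY)
im=p["pixels"].copy()
for k in("c1","c2"):
    a=np.radians(19.5); M=np.array([[np.cos(a),-np.sin(a)],[np.sin(a),np.cos(a)]])
    sq=np.array([[-23,-23],[23,-23],[23,23],[-23,23]])@M.T+B[k]
    u=proj(p,np.c_[sq/1000,[.016]*4]); cv2.polylines(im,[u.round().astype(int)],True,(255,0,255),1)
cv2.imwrite("pics/w5.png",im[:,:,::-1])
```

```text
[ 0.40195297 -0.26770758  0.0986935 ] [array([-0.444,  1.153, -0.014]), array([-0.933,  1.19 , -0.015])]
```

View pics/w5.png

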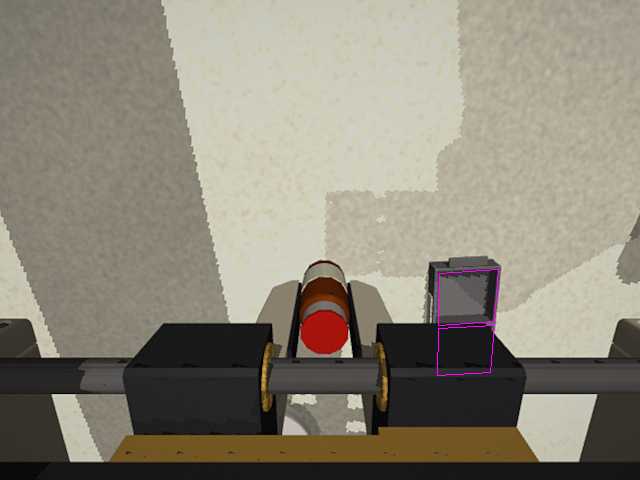

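The overlay falls on the grey tray's bay rim at (440–497, 269–322) within about 2 mm. Red goes to the -y bay.

servo_tool(
  motion=[-0.2,0.26,0,0,0,0,0.1,-0.36,0.468,0,0,0,0,0.1,-0.24,0.31,0,0,0,0,0.1,-0.12,0.156,0.1,0,0,0,0.1,0,0,0.3,0,0,0,0.1,0,0,0.2,0,0,0,0.1,0,0,0.08,0,0,0,0.1,0,0,0,0,0,0,0.1,0,0,0,0,0,0,0.1],
)

```text
clock: 20.08
eef_pos: [0.5421, -0.3259, 0.0325]
eef_rot: [0.001, 0.608, 0.794, 0.0]
ft_force: [0.7, -0.0, -0.9]
width: 0.0234
gripper_force: 12.0
```

servo_tool(
  motion=[0,0,0.05,0,0,0,0.1,0,0,0.02,0,0,0,0.1,0,0,0.01,0,0,0,0.1,0,0,0.008,0,0,0,0.1,0,0,0,0,0,0,0.1,0,0,0,0,0,0,0.1],
)

```text
clock: 20.82
eef_pos: [0.5417, -0.3257, 0.0231]
eef_rot: [0.0, 0.608, 0.794, -0.0]
ft_force: [-1.8, 2.1, 6.1]
width: 0.0237
gripper_force: 12.0
```

servo_tool(
  motion=[0,0,0,0,0,0,0.35,0,0,0,0,0,0,0.45,0,0,0,0,0,0,0.45,0,0,-0.2,0,0,0,0.45,0,0,-0.4,0,0,0,0.45,0,0,-0.5,0,0,0,0.45,0,0,0,0,0,0,0.45],
)

```text
clock: 21.7
eef_pos: [0.5435, -0.3269, 0.1381]
eef_rot: [0.004, 0.608, 0.794, 0.0]
ft_force: [0.4, -0.1, 0.0]
width: 0.0421
gripper_force: 0.0
```

Run:
```python
from h import *; from cell import manip
s=manip.read_state(); print(s["eef_pos"],delta(s,(*P["white"],130)))
```

```text
[ 0.54353879 -0.32685768  0.13814573] [4.439 1.919 0.064]
```

servo_tool(
  motion=[0.443,0.192,0,0,0,0,0.45,0.443,0.192,0,0,0,0,0.45,0.443,0.192,0,0,0,0,0.45,0.443,0.192,0,0,0,0,0.45,0.443,0.192,0,0,0,0,0.45,0.443,0.192,0,0,0,0,0.45,0.443,0.192,0,0,0,0,0.45,0.443,0.192,0,0,0,0,0.45,0.443,0.192,0,0,0,0,0.45,0.443,0.192,0,0,0,0,0.45],
)

```text
clock: 22.95
eef_pos: [0.6109, 0.1538, 0.1327]
eef_rot: [-0.0, 0.608, 0.794, -0.0]
ft_force: [0.0, -0.1, 0.2]
width: 0.0416
gripper_force: 0.0
```

servo_tool(
  motion=[0,0,0,0,0,0,0.45,0,0,0,0,0,0,0.45],
)

```text
clock: 23.2
eef_pos: [0.6108, 0.1517, 0.1325]
eef_rot: [-0.0, 0.608, 0.794, -0.0]
ft_force: [-0.5, 0.0, -0.3]
width: 0.0421
gripper_force: 0.0
```

Run:
```python
from h import *; from cell import manip
s=manip.read_state(); print(s["eef_pos"],delta(s,(*P["white"],20)))
p=manip.read_camera("wrist"); x,y=np.array(P["white"])/1000
print([(d["extent"],d["confidence"]) for d in manip.find_in(p,"control_white")],bb(np.vstack([proj(p,cyl(x,y,.05,.06,.0105)),proj(p,cyl(x,y,0,.046,.012))])))
cv2.imwrite("pics/w6.png",p["pixels"][150:350,200:500,::-1])
```

```text
[0.61078325 0.15173611 0.13250461] [-0.005  0.019  1.125]
[([310.6, 216.6, 341.6, 258.9], 0.81)] [310.8741826  217.08066942 341.91812995 264.63362459]
```

View pics/w6.png

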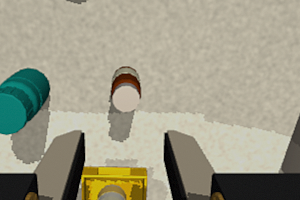

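The white vial sits between the fingers, with its cap at (325,247) in the full image as predicted. The turquoise bottle is clear to the left.

servo_tool(
  motion=[0.01,0.015,0.3,0,0,0,0.45,0,0,0.4,0,0,0,0.45,0,0,0.325,0,0,0,0.45,0,0,0.1,0,0,0,0.45,0,0,0,0,0,0,0.45,0,0,0,0,0,0,0.1,0,0,0,0,0,0,0.1,0,0,0,0,0,0,0.1,0,0,0,0,0,0,0.1],
  newtons=12,
)

```text
clock: 24.42
eef_pos: [0.6129, 0.1536, 0.0212]
eef_rot: [0.001, 0.608, 0.794, 0.0]
ft_force: [-0.7, -0.1, 7.1]
width: 0.0235
gripper_force: 12.0
```

servo_tool(
  motion=[0,0,-0.1,0,0,0,0.1,0,0,-0.3,0,0,0,0.1,0,0,-0.4,0,0,0,0.1,0,0,-0.35,0,0,0,0.1,0,0,0,0,0,0,0.1,0,0,0,0,0,0,0.1],
)

```text
clock: 25.18
eef_pos: [0.6118, 0.1535, 0.1347]
eef_rot: [-0.0, 0.608, 0.794, -0.0]
ft_force: [-0.1, -0.4, -0.1]
width: 0.0239
gripper_force: 12.0
```

Run:
```python
from h import *; from cell import manip
s=manip.read_state(); print(s["eef_pos"],delta(s,(525,-279,130)))
```

```text
[0.61183345 0.15348349 0.13468983] [-3.947 -1.969  0.048]
```

servo_tool(
  motion=[-0.3,-0.15,0,0,0,0,0.1,-0.5,-0.25,0,0,0,0,0.1,-0.5,-0.25,0,0,0,0,0.1,-0.5,-0.25,0,0,0,0,0.1,-0.5,-0.25,0,0,0,0,0.1,-0.5,-0.25,0,0,0,0,0.1,-0.5,-0.25,0,0,0,0,0.1,-0.4,-0.2,0,0,0,0,0.1,-0.247,-0.119,0,0,0,0,0.1,0,0,0,0,0,0,0.1],
)

```text
clock: 26.42
eef_pos: [0.5245, -0.28, 0.1339]
eef_rot: [-0.001, 0.609, 0.793, -0.0]
ft_force: [-1.0, 0.1, -1.2]
width: 0.0237
gripper_force: 12.0
```

servo_tool(
  motion=[0,0,0.25,0,0,0,0.1,0,0,0.4,0,0,0,0.1,0,0,0.3,0,0,0,0.1,0,0,0.08,0,0,0,0.1,0,0,0,0,0,0,0.1,0,0,0,0,0,0,0.1],
)

```text
clock: 27.18
eef_pos: [0.5261, -0.279, 0.0334]
eef_rot: [0.001, 0.608, 0.794, 0.0]
ft_force: [1.2, -0.5, 0.1]
width: 0.0232
gripper_force: 12.0
```

servo_tool(
  motion=[0,0,0.05,0,0,0,0.1,0,0,0.02,0,0,0,0.1,0,0,0.01,0,0,0,0.1,0,0,0,0,0,0,0.1,0,0,0,0,0,0,0.1],
)

```text
clock: 27.8
eef_pos: [0.5255, -0.279, 0.0243]
eef_rot: [0.0, 0.608, 0.794, -0.0]
ft_force: [0.7, 0.3, 1.3]
width: 0.024
gripper_force: 12.0
```

servo_tool(
  motion=[0,0,0.005,0,0,0,0.1,0,0,0,0,0,0,0.1],
)

```text
clock: 28.05
eef_pos: [0.5256, -0.279, 0.0242]
eef_rot: [0.0, 0.608, 0.794, -0.0]
ft_force: [-2.6, 0.9, 6.4]
width: 0.0235
gripper_force: 12.0
```

servo_tool(
  motion=[0,0,0,0,0,0,0.35,0,0,0,0,0,0,0.45,0,0,0,0,0,0,0.45,0,0,-0.2,0,0,0,0.45,0,0,-0.4,0,0,0,0.5,0,0,-0.55,0,0,0,0.55,0,0,0,0,0,0,0.55,0,0,0,0,0,0,0.55],
)

```text
clock: 29.05
eef_pos: [0.5254, -0.2788, 0.1392]
eef_rot: [0.0, 0.608, 0.794, 0.0]
ft_force: [-0.2, -0.2, -0.1]
width: 0.0513
gripper_force: 0.0
```

Run:
```python
from h import *; from cell import manip
s=manip.read_state(); print(s["eef_pos"],delta(s,(*P["pot"],140)))
```

```text
[ 0.52536488 -0.2787741   0.13917551] [ 0.92   1.51  -0.008]
```

servo_tool(
  motion=[0.23,0.378,0,0,0,0,0.55,0.23,0.378,0,0,0,0,0.55,0.23,0.378,0,0,0,0,0.55,0.23,0.378,0,0,0,0,0.55,0,0,0,0,0,0,0.55,0,0,0,0,0,0,0.55],
)

```text
clock: 29.8
eef_pos: [0.6465, -0.1507, 0.1376]
eef_rot: [-0.001, 0.608, 0.794, -0.0]
ft_force: [0.9, -0.0, 0.5]
width: 0.0511
gripper_force: 0.0
```

Run:
```python
from h import *; from cell import manip
s=manip.read_state(); print(s["eef_pos"],delta(s,(*P["pot"],30)))
p=manip.read_camera("wrist"); x,y=np.array(P["pot"])/1000
print([(d["extent"],d["confidence"]) for d in manip.find_in(p,"specimen_pot")],bb(proj(p,cyl(x,y,.068,.084,.016))),blob(p,(230,150,430,400),(20,32),130,50)[1])
q=manip.read_camera("scene"); cv2.imwrite("pics/s7.png",q["pixels"][:,:,::-1])
```

```text
[ 0.64653703 -0.150697    0.13760218] [-0.     0.007  1.076]
[([299.8, 213.1, 348.2, 279.5], 0.83)] [301.2985349  230.51352231 348.31912638 281.00079965] [np.float64(301.5), np.float64(230.5), np.float64(347.5), np.float64(279.5)]
```

View pics/s7.png

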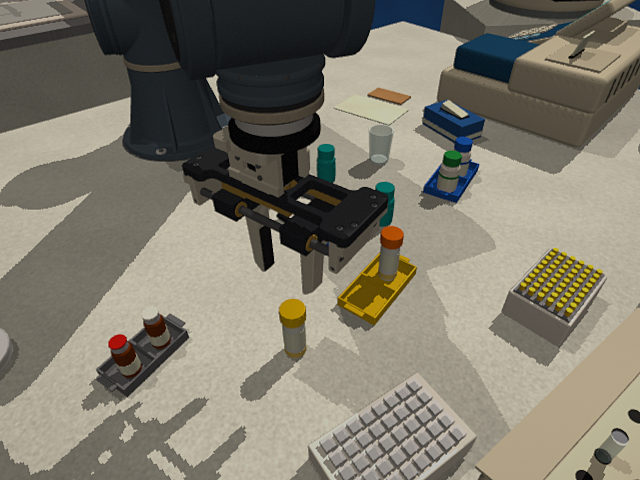

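Red (120,355), white (155,328), green (451,170) and blue (462,155) all stand upright in their bays, and the pot cap fits the prediction. I'll grasp the pot.

servo_tool(
  motion=[0,0.005,0.3,0,0,0,0.55,0,0,0.4,0,0,0,0.55,0,0,0.25,0,0,0,0.55,0,0,0.1,0,0,0,0.55,0,0,0,0,0,0,0.55,0,0,0,0,0,0,0.1,0,0,0,0,0,0,0.1,0,0,0,0,0,0,0.1,0,0,0,0,0,0,0.1],
  newtons=12,
)

```text
clock: 31.08
eef_pos: [0.6483, -0.1506, 0.0345]
eef_rot: [0.001, 0.608, 0.794, 0.0]
ft_force: [-0.5, -0.2, 6.0]
width: 0.0314
gripper_force: 12.0
```

servo_tool(
  motion=[0,0,-0.1,0,0,0,0.1,0,0,-0.25,0,0,0,0.1,0,0,-0.2,0,0,0,0.1,0,0,-0.05,0,0,0,0.1,0,0,0,0,0,0,0.1,0,0,0,0,0,0,0.1],
)

```text
clock: 31.82
eef_pos: [0.6474, -0.1503, 0.0928]
eef_rot: [-0.001, 0.608, 0.794, -0.0]
ft_force: [0.8, -0.2, 0.2]
width: 0.0321
gripper_force: 12.0
```

Run:
```python
from h import *; from cell import manip
s=manip.read_state(); print(s["eef_pos"],delta(s,(645.5,-25,94)))
```

```text
[ 0.64741297 -0.15028888  0.0928499 ] [ 1.214  0.309 -0.011]
```

The width reads 32 mm, so the pads caught the cap instead of the 28 mm body. I'll set it back down and grip lower.

servo_tool(
  motion=[0,0,0.25,0,0,0,0.1,0,0,0.25,0,0,0,0.1,0,0,0.06,0,0,0,0.1,0,0,0.015,0,0,0,0.1,0,0,0,0,0,0,0.1,0,0,0,0,0,0,0.1],
)

```text
clock: 32.58
eef_pos: [0.6483, -0.1506, 0.0371]
eef_rot: [0.001, 0.608, 0.794, 0.0]
ft_force: [-0.7, 0.3, -0.6]
width: 0.0318
gripper_force: 12.0
```

servo_tool(
  motion=[0,0,0.012,0,0,0,0.1,0,0,0.008,0,0,0,0.1,0,0,0,0,0,0,0.1,0,0,0,0,0,0,0.1],
)

```text
clock: 33.08
eef_pos: [0.648, -0.1505, 0.0346]
eef_rot: [0.0, 0.608, 0.794, 0.0]
ft_force: [-0.2, 1.2, 4.4]
width: 0.0315
gripper_force: 12.0
```

servo_tool(
  motion=[0,0,0,0,0,0,0.4,0,0,0,0,0,0,0.5,0,0,0,0,0,0,0.5,0,0,0.08,0,0,0,0.5,0,0,0.08,0,0,0,0.5,0,0,0,0,0,0,0.5,0,0,0,0,0,0,0.5],
)

```text
clock: 33.95
eef_pos: [0.6479, -0.1505, 0.0182]
eef_rot: [-0.0, 0.608, 0.794, -0.0]
ft_force: [0.0, -0.0, -0.7]
width: 0.0463
gripper_force: 0.0
```

servo_tool(
  motion=[0,0,0,0,0,0,0.1,0,0,0,0,0,0,0.1,0,0,0,0,0,0,0.1,0,0,0,0,0,0,0.1],
)

```text
clock: 34.45
eef_pos: [0.6479, -0.1505, 0.0184]
eef_rot: [0.0, 0.608, 0.794, 0.0]
ft_force: [0.4, 0.4, 1.6]
width: 0.0316
gripper_force: 12.0
```

Run:
```python
from h import *; from cell import manip
p=manip.read_camera("scene"); w=manip.read_camera("wrist")
g=np.zeros((450,800,3),np.uint8); g[:450,:400]=cv2.resize(p["pixels"][270:382,240:340],(400,450),interpolation=0); g[:300,400:]=cv2.resize(w["pixels"][150:450,120:520],(400,300)); cv2.imwrite("pics/p8.png",g[:,:,::-1])
```

```text
(no output)
```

View pics/p8.png

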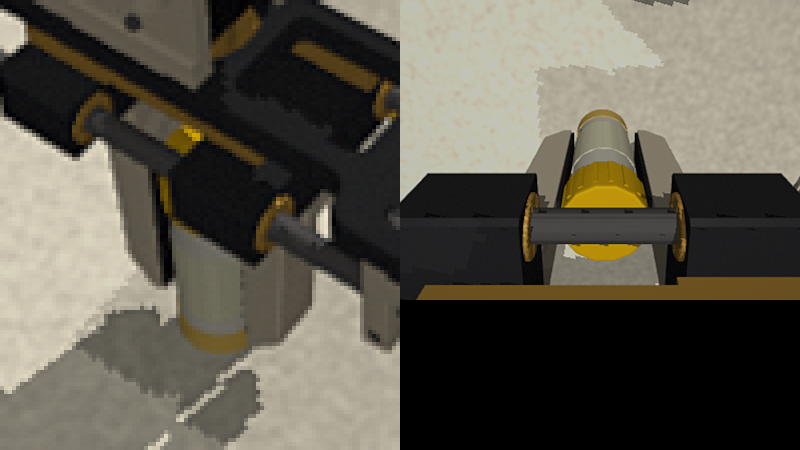

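The finger faces are flat along their length, so they bear on the 32 mm cap at any height. The first grip lifted and set the pot down at the same height without slipping, so I'll go back to about that height and use it.

servo_tool(
  motion=[0,0,0,0,0,0,0.4,0,0,0,0,0,0,0.5,0,0,-0.1,0,0,0,0.5,0,0,-0.1,0,0,0,0.5,0,0,0,0,0,0,0.5,0,0,0,0,0,0,0.1,0,0,0,0,0,0,0.1,0,0,0,0,0,0,0.1,0,0,0,0,0,0,0.1],
  newtons=15,
)

```text
clock: 35.67
eef_pos: [0.6477, -0.1504, 0.038]
eef_rot: [-0.0, 0.608, 0.794, -0.0]
ft_force: [-0.5, -0.3, -1.4]
width: 0.0315
gripper_force: 15.0
```

servo_tool(
  motion=[0,0,-0.1,0,0,0,0.1,0,0,-0.25,0,0,0,0.1,0,0,-0.2,0,0,0,0.1,0,0,-0.05,0,0,0,0.1,0,0,0,0,0,0,0.1,0,0,0,0,0,0,0.1],
)

```text
clock: 36.42
eef_pos: [0.6474, -0.1503, 0.0974]
eef_rot: [-0.001, 0.608, 0.794, -0.0]
ft_force: [-0.1, -0.2, -1.3]
width: 0.032
gripper_force: 15.0
```

Run:
```python
from h import *; from cell import manip
s=manip.read_state(); print(s["eef_pos"],delta(s,(645.5,-25.5,97)))
p=manip.read_camera("scene"); w=manip.read_camera("wrist"); im=w["pixels"].copy()
a=np.radians(13.7); M=np.array([[np.cos(a),-np.sin(a)],[np.sin(a),np.cos(a)]])
sq=np.array([[-28,-28],[28,-28],[28,28],[-28,28]])@M.T+B["s"]
u=proj(w,np.c_[sq/1000,[.016]*4]); cv2.polylines(im,[u.round().astype(int)],True,(255,0,255),1)
g=np.zeros((450,800,3),np.uint8); g[:450,:400]=cv2.resize(p["pixels"][210:390,220:380],(400,450),interpolation=0); g[:450,400:]=cv2.resize(im[0:450,180:580],(400,450)); cv2.imwrite("pics/p9.png",g[:,:,::-1])
```

```text
[ 0.6474166  -0.15031587  0.09737113] [1.21  0.308 0.004]
```

View pics/p9.png

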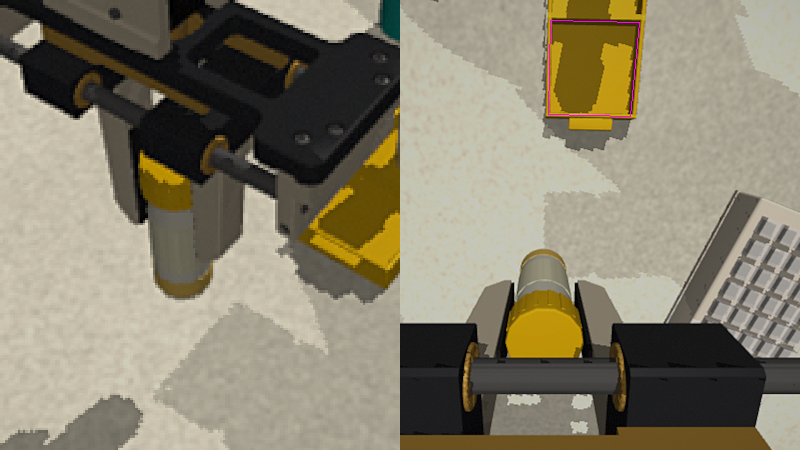

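The pot hangs upright, and the overlay matches the free yellow bay's rim at (727–816, 20–116). I'll move over it and lower.

servo_tool(
  motion=[0.2,0.052,0,0,0,0,0.1,0.35,0.09,0,0,0,0,0.1,0.35,0.09,0,0,0,0,0.1,0.21,0.052,0,0,0,0,0.1,0.1,0.024,0,0,0,0,0.1,0,0,0,0,0,0,0.1,0,0,0.2,0,0,0,0.1,0,0,0.2,0,0,0,0.1,0,0,0.08,0,0,0,0.1,0,0,0,0,0,0,0.1],
)

```text
clock: 37.78
eef_pos: [0.6455, -0.0258, 0.0491]
eef_rot: [-0.001, 0.608, 0.794, -0.0]
ft_force: [-0.0, -0.1, -1.1]
width: 0.0314
gripper_force: 15.0
```

servo_tool(
  motion=[0,0,0.03,0,0,0,0.1,0,0,0.01,0,0,0,0.1,0,0,0,0,0,0,0.1,0,0,0,0,0,0,0.1],
)

```text
clock: 38.28
eef_pos: [0.6461, -0.0256, 0.0465]
eef_rot: [0.0, 0.608, 0.794, 0.0]
ft_force: [-0.2, 0.3, 0.1]
width: 0.0316
gripper_force: 15.0
```

servo_tool(
  motion=[0,0,0.025,0,0,0,0.1,0,0,0.015,0,0,0,0.1,0,0,0.01,0,0,0,0.1,0,0,0,0,0,0,0.1,0,0,0,0,0,0,0.1],
)

```text
clock: 38.9
eef_pos: [0.646, -0.0256, 0.0413]
eef_rot: [0.0, 0.608, 0.794, 0.0]
ft_force: [-0.4, 0.1, -1.3]
width: 0.0316
gripper_force: 15.0
```

servo_tool(
  motion=[0,0,0.007,0,0,0,0.1,0,0,0.005,0,0,0,0.1,0,0,0,0,0,0,0.1,0,0,0,0,0,0,0.1],
)

```text
clock: 39.4
eef_pos: [0.6462, -0.0257, 0.0408]
eef_rot: [0.0, 0.608, 0.794, 0.0]
ft_force: [-1.8, -0.6, 6.3]
width: 0.032
gripper_force: 15.0
```

Contact. I'll release, rise clear, and check everything.

servo_tool(
  motion=[0,0,0,0,0,0,0.42,0,0,0,0,0,0,0.5,0,0,0,0,0,0,0.5,0,0,-0.2,0,0,0,0.5,0,0,-0.4,0,0,0,0.5,0,0,-0.5,0,0,0,0.5,0,0,-0.3,0,0,0,0.5],
)

```text
clock: 40.28
eef_pos: [0.6467, -0.0257, 0.1843]
eef_rot: [0.002, 0.608, 0.794, 0.001]
ft_force: [-0.4, -0.8, -0.4]
width: 0.0467
gripper_force: 0.0
```

servo_tool(
  motion=[-0.45,-0.4,0,0,0,0,0.5,-0.45,-0.4,0,0,0,0,0.5,-0.45,-0.4,0,0,0,0,0.5,-0.45,-0.4,0,0,0,0,0.5,-0.45,-0.4,0,0,0,0,0.5,-0.45,-0.4,0,0,0,0,0.5,-0.3,-0.2,0,0,0,0,0.5,0,0,0,0,0,0,0.5],
)

```text
clock: 41.28
eef_pos: [0.4725, -0.3852, 0.1813]
eef_rot: [0.001, 0.609, 0.793, -0.0]
ft_force: [-0.8, 0.9, 0.2]
width: 0.0466
gripper_force: 0.0
```

Run:
```python
from h import *; from cell import manip
V=[manip.read_camera(c) for c in("scene","top")]
g=np.zeros((480,800,3),np.uint8); g[:,:420]=cv2.resize(V[0]["pixels"][100:420,90:370+90-90+130],(420,480*1)) if 0 else cv2.resize(V[0]["pixels"][110:410,80:500],(420,480))[:, :420]
g[:,420:]=cv2.resize(V[1]["pixels"][130:330,130:510],(380,480)); cv2.imwrite("pics/fin.png",g[:,:,::-1])
q,f=fitcap(V,[blob(V[0],(375,222,408,252),(5,17))[1],blob(V[1],(294,168,318,192),(5,17))[1]],.016); print("orange",(q*1000).round(1))
s=manip.read_state(); print(s["clock"],s["eef_pos"])
```

```text
orange [630.6  34.3  85.1  16.7]
41.375 [ 0.47356323 -0.38289659  0.18088836]
```

View pics/fin.png

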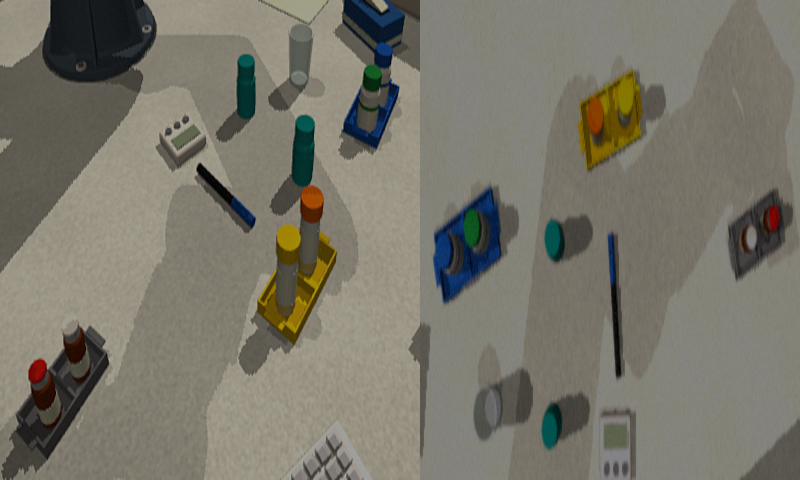

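All five pieces stand upright in their own bays: blue and green in the blue tray, red and white in the grey tray, and the yellow pot at (288,270) in the yellow tray. The orange pot is still at (631,34) mm, and the beaker and the turquoise bottles are where they were. I'll hand in.

```bash
python3 -c "
from cell import manip
print(manip.sign_off())"
```

```text
the job is handed in; nothing more can be done
None
```

All five pieces stand upright in their own trays, one to a bay; the orange-capped pot, the beaker and the turquoise look-alikes are where they were, and the job was handed in at about 41 s (the hand-in returned no verdict).

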